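Swing the wick guide over the candle mould and screw its wing nut tight

ROBOT

A 7-joint arm with a two-finger parallel gripper is mounted at the origin on the work surface. World frame = base frame: x ahead of the robot, y to its left, z up, the work surface at z = 0. Lengths are in m, angles in rad, forces in N, time in s.
With the tool pointing down it reaches from about 0.4 to 0.85 m from the base axis. Payload 4.5 kg.
Tool frame: the origin (TCP) lies midway between the tips of the shut fingers; the grasp point (between the pads) lies 19 mm behind it; z points along the fingers, y is the line along which they close (so a half turn about z gives the same grasp; the last joint's range is limited). The gripper opens to 88 mm and grips with 3 to 60 N. Pads are 18 mm wide; open, the fingers measure 123 mm over their backs; the gripper's body (75 mm by 187 mm) begins 45 mm behind the grasp point.
Start: joints at [1.195, 0.689, -0.195, 1.565, 0.157, 0.902, -0.215], TCP at [0.249, -0.573, 0.239] pointing down, gripper open.
Joint ranges: [-3.01, 3.01], [-0.46, 2.08], [-1.47, 1.51], [0.13, 2.56], [-1, 4.14], [0.04, 2.09], [-2.66, 2.66]. Speed limits (rad/s): [2.57, 2.57, 3.14, 3.14, 3.14, 3.14, 3.14].

INTERFACE

Orientations are given as a unit quaternion [x, y, z, w].
In Python, from plant import r gives the robot as it stands.
- The arm moves only by the tool carry_out, never from a script. Its argument "plan" is a list of rows, each an object with "rot": the turn, a rotation vector about the tool's x, y, z in rad, a list of three; "xyz": the shift along the tool's x, y, z in m, a list of three; "grip": the closure in counts, from 0 (fully open) to 255 (shut). In form: [{"rot": [wx, wy, wz], "xyz": [dx, dy, dz], "grip": grip}, ...]. A call has 1 to 8 rows; each row is the pose to reach, as a shift and turn from the pose commanded when the call began, along the tool's axes at that moment; what a row does not reach only later rows make up. A row lasts 1/12 s, in which the tool goes at most 41.7 mm and 7.16 degrees, less where a joint would pass 70% of its speed; a pose out of reach is approached as far as the arm can. A call with a gripper value outside its range is refused whole. The fingers move at their own pace and stop on an object; "squeeze" is the grip in N (left out, the last holds). Time passes only in rows, so rows that repeat a pose let the fingers close. It gives the time, the measured TCP pose, the force, the opening and the grip force at its end, in the units of the state.
- r.get_state(): the state, without advancing time (a new reading comes with each control period).
- r.snapshot(name): name is "scene" or "top" or "wrist"; returns the picture (400x640x3 uint8, red, green, blue); there is no depth.
- r.camera_params(name): a dict with "fx", "fy", "cx", "cy" (pixels), "distortion" ([k1, k2, p1, p2, k3] as OpenCV has them; the pictures are not rectified), "position" and "attitude" of the camera in the world; the wrist camera has in their place "hand_eye" (4x4, takes a point from camera to tool coordinates, whose origin is the TCP and whose axes are the flange's). Camera axes: x right, y down, z forward; pixel columns grow to the right and rows downward; lengths in m; the calibration is good to about 2 mm. A picture is of the moment at which its call begins: read the wrist's pose just before it. camera_params takes no time and is no camera call.
- r.finish_job(): hands the job in; it is judged then, once.
The state is a dict: "clock": time; "q": joint angles; "qd": joint speeds; "joint_torque": joint torques, N m; "tool_pos": TCP position; "eef_rot": TCP orientation; "contact_force": force on the tool from outside, world axes, zero at the start; "moment": the same for the moment, N m; "opening": opening from 0.0 (shut) to 1.0 (fully open); "finger_force": force on a finger pad.
Only numpy, scipy, OpenCV 4.12 (cv2) and the standard library are available. Lean on these libraries where they do the work, as an engineer would, in place of code of your own. Each camera call takes 0.05 s, during which the arm holds its last target. There are 200 camera calls.

TASK

Get the candle mould ready for pouring: push the swinging wick guide over the mould's mouth until it stops, then screw its loose wing nut clockwise (seen from above) until it is fully tight, pushing the wings round with the fingertips in repeated strokes and leaving the guide at its stop. Only push: do not pinch the guide or the nut, and leave the candle, the tin and the jug where they stand.

Things in the scene. Friction and masses are not known exactly. Their poses are not given: they have to be found in the camera images.
- fixture: Fixed pouring fixture: steel base plate 110 x 210 x 12 mm (x -55..55, y -55..155), a column 36 mm square and an open aluminium cup mould, 74 mm across, rim 90 mm above the table. Origin on the table under the column's axis; mould axis 90 mm along +y. A fixed upright stud, 11 mm across, tip 158 mm above the table, stands on the column's axis; guide and wing nut turn about it.
- guide (a joint): Swing of the wick guide about the upright stud axis, rad. 0: its arm lies along +y of the fixture, over the mould's middle, at a firm end stop; grows anticlockwise seen from above, to 1.3. Starts 0.55 to 1.2; push it clockwise to 0. It stays where left: light friction 0.08 N m (0.7 N at 120 mm from the stud).
- guide_end (a point): Middle of the outer end of the guide's arm, 150 mm from the stud axis, 110 mm above the table. The arm is a straight aluminium flat on edge, 8 mm thick, lower edge 102 mm and upper edge 118 mm above the table, from 50 to 150 mm off the stud; nearer the stud it is a flat lug whose top is 112 mm above the table.
- wing_nut (a joint): Turn of the steel wing nut about the upright stud axis, rad. 0: fully tight, a firm end stop, wings along x of the fixture; grows anticlockwise seen from above as it is unscrewed. Starts 3.4 to 5.6 loose; turn it clockwise to 0. Light friction 0.03 N m (1 N at 28 mm radius); it stays where left. It sinks 4 mm per clockwise turn.
- nut_centre (a point): Point on the stud axis at half the height of the nut's wings, 132 mm above the table when tight, up to 4 mm more when loose. Two opposite upright wings, 8 mm thick, reach from the hub to 38 mm off the axis and from 14 mm below to 14 mm above this point. The hub is 20 to 24 mm across, its top level with this point. The wings clear the guide's lug by 6 mm or more.
- wing_tip (a point): Outer end of one of the two wings, 38 mm from the axis, at half the wing's height. The direction from nut_centre to here is that wing's direction; the other wing is opposite.
- candle: Bystander: loose ivory pillar candle, 60 mm across, 95 mm tall; origin under its centre. Not to be moved.
- tin: Bystander: loose closed aluminium tin, 68 mm across, 50 mm tall; origin under its centre. Not to be moved.
- jug: Bystander: loose white plastic jug, 90 mm across, 105 mm tall, with a handle on its +y side reaching about 35 mm out; origin under its centre. Not to be moved.
There are look-alikes about, which are no part of the job. Of the things that look like the fixture, the larger one is meant.

How it is judged:
On the way, in this order (a step that is already met when the one before it is completed fails the run):
1. the wick guide is at its stop over the mould (value of joint guide below 0.06 rad), for 0.2 s.
2. the wing nut is fully tight with the guide still at its stop (value of joint guide below 0.06 rad and value of joint wing_nut below 0.15 rad), for 0.2 s.
At the end, for the whole second after the job is handed in: The wick guide is within 0.06 rad of its stop over the mould, the wing nut is within 0.15 rad of fully tight, and both are at rest (all of step 2 and velocity of joint wing_nut between -0.05 and 0.05 rad/s and velocity of joint guide between -0.05 and 0.05 rad/s); the robot touches nothing.
It fails at once if the wing nut was pinched (both faces of a wing, or opposite sides of the hub, pressed by the fingers at once with over 2 N) ((contact force between the fingers and wing_nut_c0 above 2 N and contact force between the fingers and wing_nut_c1 above 2 N) or (contact force between the fingers and wing_nut_c2 above 2 N and contact force between the fingers and wing_nut_c3 above 2 N) or (contact force between the fingers and wing_nut_c4 above 2 N and contact force between the fingers and wing_nut_c5 above 2 N)).
It fails at once if the guide's arm was pinched (both its faces pressed by the fingers at once with over 2 N) (contact force between the fingers and guide_c0 above 2 N and contact force between the fingers and guide_c1 above 2 N).
It fails at once if the candle was lifted, moved more than 15 mm or tipped (distance of candle from where it was at the start of the episode above 0.015 m or angle between candle's own z axis and vertical above 0.2 rad).
It fails at once if the tin was lifted, moved more than 15 mm or tipped (distance of tin from where it was at the start of the episode above 0.015 m or angle between tin's own z axis and vertical above 0.2 rad).
It fails at once if the jug was lifted, moved more than 15 mm or tipped (distance of jug from where it was at the start of the episode above 0.015 m or angle between jug's own z axis and vertical above 0.2 rad).
It also fails if it takes over 72 s, if anything falls off the work surface, if the arm or the gripper's body presses on something with over 40 N, if the wrist force passes 120 N, or if a joint passes its speed limit or range.

## Working session

There is one attempt and no reset: what is moved stays moved. The work goes in short steps, Python scripts to look and compute and a tool call to move; the robot and the scene stay as the last step left them, time stands still between calls to the robot, and variables do not carry over. Pictures are saved under pics/ and viewed, at most 10 in all, crops included, and the job is handed in when it is done.

Besides the shell and the picture viewer there is one more tool, called after "Call:" by a JSON object that holds its "name" and its "arguments", one argument or row to a line. carry_out: Moves the arm, as the interface text tells. Its arguments: {"type":"object","properties":{"plan":{"type":"array"},"squeeze":{"type":"number"}},"required":["plan"]}

```bash
mkdir -p pics; ls
python3 - <<'E'
from plant import r
import cv2
for n in("scene","top"):
    im=r.snapshot(n); cv2.imwrite(f"pics/{n}0.png",im[:,:,::-1]); print(r.camera_params(n))
s=r.get_state(); print(s)
print(r.camera_params("wrist"))
E
```

```text
pics
{'fx': 491.8563467766612, 'fy': 491.8563467766612, 'cx': 328.7963096715986, 'cy': 208.8332648010683, 'distortion': array([0.01899527, 0.        , 0.        , 0.        , 0.        ]), 'position': array([ 1.07845392, -0.16307867,  0.72568553]), 'attitude': array([ 0.74914605,  0.56522848, -0.20533857, -0.27772833])}
{'fx': 476.5307251055119, 'fy': 476.5307251055119, 'cx': 316.27302315209147, 'cy': 207.93486477739384, 'distortion': array([-0.02150917,  0.        ,  0.        ,  0.        ,  0.        ]), 'position': array([ 0.52381081, -0.02390637,  0.88477679]), 'attitude': array([ 0.71516008, -0.69791305,  0.0310276 , -0.02237701])}
{'clock': 0.1, 'q': array([ 1.1948083 ,  0.68989727, -0.19454563,  1.56625021,  0.15732375,
        0.9024996 , -0.21511535]), 'qd': array([ 0.0009045 , -0.0020823 ,  0.00023731, -0.00229193,  0.00059295,
        0.00040004, -0.00165146]), 'joint_torque': array([-3.55860575e-03, -5.28500962e+01, -1.27151873e+00, -1.53836846e+01,
       -5.24744054e-02,  1.97703383e-03,  2.87442424e-05]), 'tool_pos': array([ 0.24874757, -0.57274122,  0.23798995]), 'eef_rot': array([ 9.79072383e-01,  2.03510641e-01, -2.29165779e-04, -7.97303871e-04]), 'contact_force': array([ 0.16753257,  0.03709216, -0.55966544]), 'moment': array([ 0.02988753, -0.00020369, -0.03406827]), 'finger_force': 0.0, 'opening': 0.9967053270071952}
{'fx': 339.1350607394858, 'fy': 339.1350607394858, 'cx': 320.42945700880193, 'cy': 200.64516686423704, 'distortion': array([-0.022793,  0.      ,  0.      ,  0.      ,  0.      ]), 'hand_eye': array([[ 3.34596356e-05, -9.53934909e-01, -3.00013646e-01,
         7.68682605e-02],
       [ 9.99999508e-01, -2.65506322e-04,  9.55741089e-04,
        -4.52225113e-05],
       [-9.91370309e-04, -3.00013530e-01,  9.53934431e-01,
        -1.45814508e-01],
       [ 0.00000000e+00,  0.00000000e+00,  0.00000000e+00,
         1.00000000e+00]])}
```

View pics/top0.png

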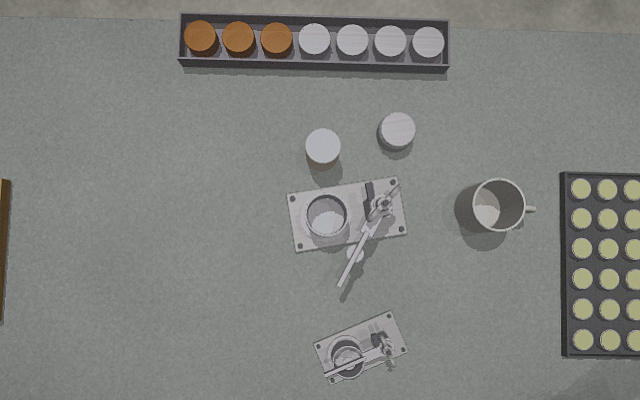

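View pics/scene0.png

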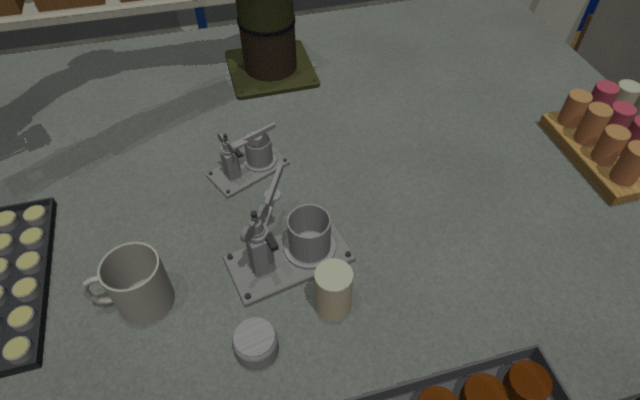

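The top view shows the fixture's plate at (289–407, 178–251), the stud near (383,203), the guide arm reaching to (340,286), and a smaller look-alike at (360,347). The candle is at (323,146), the tin at (397,130) and the jug at (498,205). Next I'll zoom in.

```bash
cat > h.py <<'E'
from plant import r
import cv2, numpy as np
from scipy.spatial.transform import Rotation as R
def cam(n,s=None):
    p=r.camera_params(n); K=np.array([[p['fx'],0,p['cx']],[0,p['fy'],p['cy']],[0,0,1]])
    if n=="wrist":
        s=s or r.get_state(); T=np.eye(4); T[:3,:3]=R.from_quat(s['eef_rot']).as_matrix(); T[:3,3]=s['tool_pos']
        T=T@p['hand_eye']; return K,p['distortion'],T[:3,:3],T[:3,3]
    return K,p['distortion'],R.from_quat(p['attitude']).as_matrix(),np.array(p['position'])
def ray(n,uv,z,c=None):
    K,d,Rm,o=c or cam(n)
    u=cv2.undistortPoints(np.array(uv,float).reshape(-1,1,2),K,d).reshape(-1,2)
    w=np.c_[u,np.ones(len(u))]@Rm.T
    return o+w*((z-o[2])/w[:,2])[:,None]
def proj(n,P,c=None):
    K,d,Rm,o=c or cam(n)
    return cv2.projectPoints((np.atleast_2d(P)-o)@Rm,np.zeros(3),np.zeros(3),K,d)[0].reshape(-1,2)
E
python3 - <<'E'
from h import *
im=cv2.imread("pics/top0.png")[165:305,275:420]
a=cv2.resize(im,None,fx=5,fy=5,interpolation=cv2.INTER_CUBIC)[:600]
cv2.imwrite("pics/t1.png",a)
im=cv2.imread("pics/scene0.png")[150:300,215:365]
cv2.imwrite("pics/s1.png",cv2.resize(im,None,fx=4,fy=4,interpolation=cv2.INTER_CUBIC))
# fixture pose from plate holes / corners by mask
g=cv2.imread("pics/top0.png"); hsv=cv2.cvtColor(g,cv2.COLOR_BGR2HSV)
print(hsv[240,310],hsv[240,250],hsv[190,310])
E
```

```text
[165   3 173] [ 75   8 131] [  0   4 143]
```

View pics/t1.png

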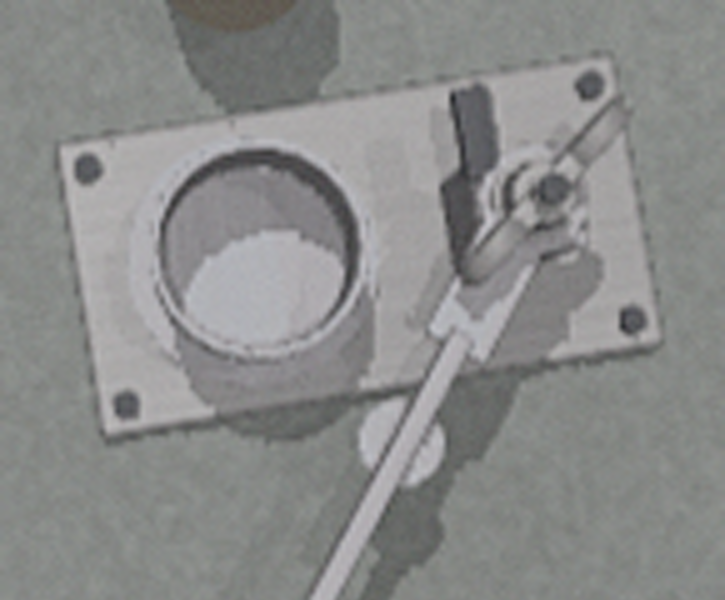

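View pics/s1.png

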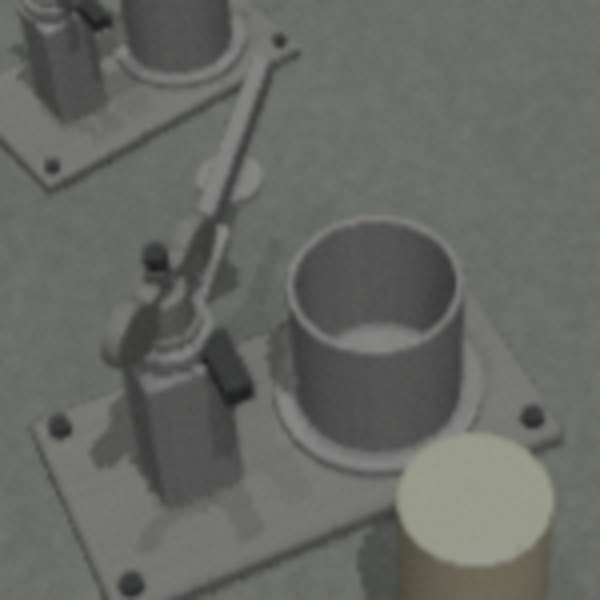

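Zoomed, the top view shows four plate bolts at crop pixels (88,168), (590,85), (126,405) and (631,320). The stud tip is at (552,188), with wing ends at (620,110) and (478,275). The scene view confirms the swung-out guide, and a dark stop block beside the column's top.

Run:
```python
from h import *
f=lambda l:np.array(l,float)/5+[275,165]
# plate corners (z=.012): t1 crop
H=ray("top",f([(88,168),(590,85),(631,320),(126,405)]),.012); print(H.round(4))
C=H.mean(0)[:2]
ey=(H[0]-H[1]+H[3]-H[2])[:2]; ey/=np.linalg.norm(ey); ex=np.array([ey[1],-ey[0]])
print("yaw of ey",np.arctan2(ey[1],ey[0]), "dims",[np.linalg.norm(H[i]-H[(i+1)%4]).round(4) for i in range(4)])
org=C-ey*.05; print("fixture org from plate",org.round(4))
st=ray("top",f([(552,188)]),.158)[0,:2]; print("stud tip",st.round(4))
m=ray("top",f([(258,250)]),.09)[0,:2]; print("mould rim ->stud",(m-ey*.09).round(4))
w=ray("top",f([(620,110),(478,275)]),.149)[:,:2]; print("wings",w.round(4),"mid",w.mean(0).round(4),"len",np.linalg.norm(w[0]-w[1]).round(4))
d=w[0]-w[1]; a=np.arctan2(d@ey,d@ex); print("wing ang vs fixture x",a, a+np.pi,a+2*np.pi, "world dir",np.arctan2(d[1],d[0]))
g=ray("top",[(340,286)],.118)[0,:2]; v=g-st; print("guide end",g.round(4),np.linalg.norm(v).round(4),"angle",np.arctan2(v[1],v[0])-np.arctan2(ey[1],ey[0]))
print("ex",ex,"ey",ey)
for n,uv,z in(("candle",(323,146),.095),("tin",(397,130),.05),("jug",(498,205),.105)): print(n,ray("top",[uv],z)[0])
print("scene stud",ray("scene",np.array([[154,255]])/4+[215,150],.158), proj("scene",[*st,.158])*1.0)
```

```text
[[ 0.6061  0.0101  0.012 ]
 [ 0.6416 -0.1745  0.012 ]
 [ 0.5551 -0.1907  0.012 ]
 [ 0.5196 -0.0061  0.012 ]]
yaw of ey 1.7607865236473328 dims [np.float64(0.188), np.float64(0.088), np.float64(0.1879), np.float64(0.088)]
fixture org from plate [ 0.5901 -0.1394]
stud tip [ 0.5898 -0.138 ]
mould rim ->stud [ 0.5897 -0.1388]
wings [[ 0.6155 -0.1604]
 [ 0.563  -0.1168]] mid [ 0.5893 -0.1386] len 0.0683
wing ang vs fixture x -0.8820981125058898 2.259494541083903 5.401087194673696 world dir -0.6921079156534535
guide end [ 0.458  -0.0734] 0.1468 angle 0.9253330525746677
ex [0.98200609 0.18884927] ey [-0.18884927  0.98200609]
candle [ 0.6882799 -0.0416611  0.095    ]
tin [ 0.73018347 -0.17410654  0.05      ]
jug [ 0.5953097  -0.33340608  0.105     ]
scene stud [[ 0.59362108 -0.13732035  0.158     ]] [[252.5861251 211.9568281]]
```

```bash
cat >> h.py <<'E'
STUD=np.array([.590,-.139]); EY=1.7608
u=lambda a:np.array([np.cos(a),np.sin(a)])
def yaw(s): x=R.from_quat(s['eef_rot']).as_matrix()[:,0]; return np.arctan2(x[1],x[0])
def ext(n,ty): d=n-ty; return .009*abs(np.cos(d))+.0175*abs(np.sin(d))
def rows(W,s=None):
    s=s or r.get_state(); M=R.from_quat(s['eef_rot']).as_matrix()
    print("TCP",s['tool_pos'].round(4),"yaw",yaw(s).round(3))
    for w in W: print((M.T@(np.array(w)-s['tool_pos'])).round(4))
def gpos(g,z,gap=0,rad=.13,ty=.41):
    n=EY+g-np.pi/2; return [*(STUD+rad*u(EY+g)-(.004+ext(n,ty)+gap)*u(n)),z]
E
python3 - <<'E'
from h import *
rows([gpos(.925,.22,.02),gpos(.925,.108,.02)]+[gpos(g,.108) for g in(.9,.7,.5,.3,.15,.0,-.03)])
E
```

```text
TCP [ 0.2487 -0.5727  0.238 ] yaw 0.41
[ 0.3694 -0.3334  0.0185]
[ 0.3695 -0.3333  0.1305]
[ 0.387  -0.3488  0.1305]
[ 0.408  -0.3676  0.1305]
[ 0.4331 -0.3817  0.1306]
[ 0.4611 -0.39    0.1306]
[ 0.4808 -0.3923  0.1306]
[ 0.498  -0.3921  0.1306]
[ 0.5015 -0.3918  0.1306]
```

Call:
{"name": "carry_out", "arguments": {
  "plan": [
    {"rot":[0,0,0],"xyz":[0.37,-0.333,0.0],"grip":255},
    {"rot":[0,0,0],"xyz":[0.37,-0.333,0.0],"grip":255},
    {"rot":[0,0,0],"xyz":[0.37,-0.333,0.0],"grip":255},
    {"rot":[0,0,0],"xyz":[0.37,-0.333,0.0],"grip":255},
    {"rot":[0,0,0],"xyz":[0.37,-0.333,0.0],"grip":255},
    {"rot":[0,0,0],"xyz":[0.37,-0.333,0.0],"grip":255},
    {"rot":[0,0,0],"xyz":[0.37,-0.333,0.0],"grip":255},
    {"rot":[0,0,0],"xyz":[0.37,-0.333,0.0],"grip":255}
  ],
  "squeeze": 20
}}

```text
clock: 0.77
tool_pos: [0.3877, -0.2681, 0.2386]
eef_rot: [0.979, 0.203, -0.0, -0.0]
contact_force: [-0.3, 0.2, -0.7]
opening: 0.418
finger_force: 0.0
```

Run:
```python
from h import *
rows([gpos(.925,.22,.02),gpos(.925,.108,.02)])
```

```text
TCP [ 0.3877 -0.2681  0.2386] yaw 0.409
[ 0.1206 -0.1095  0.0186]
[ 0.1206 -0.1094  0.1306]
```

Call:
{"name": "carry_out", "arguments": {
  "plan": [
    {"rot":[0,0,0],"xyz":[0.12,-0.109,0.0],"grip":255},
    {"rot":[0,0,0],"xyz":[0.12,-0.109,0.0],"grip":255},
    {"rot":[0,0,0],"xyz":[0.12,-0.109,0.0],"grip":255},
    {"rot":[0,0,0],"xyz":[0.12,-0.109,0.0],"grip":255},
    {"rot":[0,0,0],"xyz":[0.12,-0.109,0.0],"grip":255},
    {"rot":[0,0,0],"xyz":[0.12,-0.109,0.0],"grip":255}
  ]
}}

```text
clock: 1.27
tool_pos: [0.4548, -0.1196, 0.2386]
eef_rot: [0.978, 0.206, 0.0, -0.0]
contact_force: [-1.4, -0.5, 0.4]
opening: 0.005
finger_force: 0.0
```

Run:
```python
from h import *
s=r.get_state(); im=r.snapshot("wrist"); cv2.imwrite("pics/w1.png",im[:,:,::-1]); c=cam("wrist",s)
rows([gpos(.925,.22,.02),gpos(.925,.108,.02)],s)
print(proj("wrist",[[*STUD,.158],[*(STUD+.15*u(EY+.925)),.118],gpos(.925,.108,.02)],c))
```

```text
TCP [ 0.4548 -0.1196  0.2386] yaw 0.416
[-0.0001 -0.      0.0186]
[-2.000e-04  1.000e-04  1.306e-01]
[[439.19276012  27.81134558]
 [267.18786373 169.49023674]
 [320.21945392 189.50970496]]
```

View pics/w1.png

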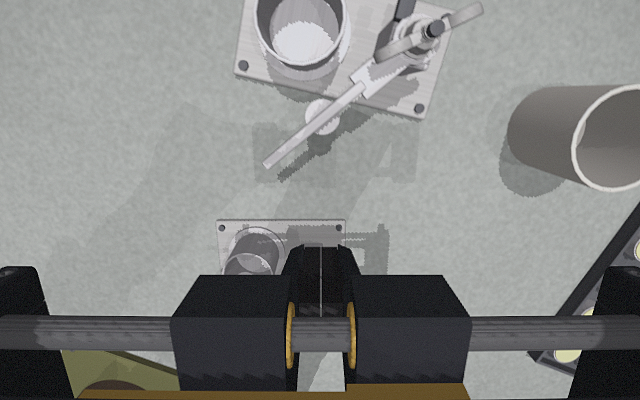

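The wrist view matches the prediction: guide end at (267,166), stud tip at (434,28), and the space below the arm is free for the shut fingers. I'll descend there.

Call:
{"name": "carry_out", "arguments": {
  "plan": [
    {"rot":[0,0,0],"xyz":[0,0,0.04],"grip":255},
    {"rot":[0,0,0],"xyz":[0,0,0.08],"grip":255},
    {"rot":[0,0,0],"xyz":[0,0,0.115],"grip":255},
    {"rot":[0,0,0],"xyz":[0,0,0.13],"grip":255},
    {"rot":[0,0,0],"xyz":[0,0,0.13],"grip":255}
  ]
}}

```text
clock: 1.73
tool_pos: [0.4509, -0.124, 0.1057]
eef_rot: [0.979, 0.202, -0.004, -0.001]
contact_force: [-0.0, -0.2, 0.9]
opening: 0.003
finger_force: 0.0
```

Run:
```python
from h import *
rows([gpos(g,.108) for g in(.925,.8,.7,.6,.5,.4,.3,.2,.1,0,-.04)])
```

```text
TCP [ 0.4509 -0.124   0.1057] yaw 0.407
[ 0.0204 -0.0155 -0.0024]
[ 0.0326 -0.0281 -0.0025]
[ 0.0436 -0.037  -0.0025]
[ 0.0557 -0.0448 -0.0026]
[ 0.0687 -0.0512 -0.0026]
[ 0.0824 -0.0561 -0.0027]
[ 0.0966 -0.0596 -0.0028]
[ 0.1106 -0.0615 -0.0029]
[ 0.122  -0.0621 -0.003 ]
[ 0.1335 -0.0618 -0.0031]
[ 0.1382 -0.0614 -0.0031]
```

Call:
{"name": "carry_out", "arguments": {
  "plan": [
    {"rot":[0,0,0],"xyz":[0.01,-0.008,0],"grip":255},
    {"rot":[0,0,0],"xyz":[0.02,-0.016,-0.002],"grip":255},
    {"rot":[0,0,0],"xyz":[0.033,-0.028,-0.002],"grip":255},
    {"rot":[0,0,0],"xyz":[0.044,-0.037,-0.002],"grip":255},
    {"rot":[0,0,0],"xyz":[0.056,-0.045,-0.002],"grip":255},
    {"rot":[0,0,0],"xyz":[0.069,-0.051,-0.002],"grip":255},
    {"rot":[0,0,0],"xyz":[0.082,-0.056,-0.002],"grip":255},
    {"rot":[0,0,0],"xyz":[0.089,-0.058,-0.002],"grip":255}
  ]
}}

```text
clock: 2.4
tool_pos: [0.5144, -0.0333, 0.1118]
eef_rot: [0.979, 0.203, 0.001, 0.0]
contact_force: [0.0, -1.3, 1.5]
opening: 0.008
finger_force: 0.3
```

Run:
```python
from h import *
rows([gpos(g,.108) for g in(.3,.2,.1,0,-.04)])
```

```text
TCP [ 0.5144 -0.0333  0.1118] yaw 0.409
[ 0.0025 -0.0014  0.0038]
[ 0.0164 -0.0032  0.0038]
[ 0.0278 -0.0038  0.0038]
[ 0.0394 -0.0035  0.0039]
[ 0.044  -0.003   0.0039]
```

Call:
{"name": "carry_out", "arguments": {
  "plan": [
    {"rot":[0,0,0],"xyz":[0.008,-0.002,0.002],"grip":255},
    {"rot":[0,0,0],"xyz":[0.016,-0.003,0.002],"grip":255},
    {"rot":[0,0,0],"xyz":[0.022,-0.004,0.002],"grip":255},
    {"rot":[0,0,0],"xyz":[0.028,-0.004,0.002],"grip":255},
    {"rot":[0,0,0],"xyz":[0.034,-0.004,0.002],"grip":255},
    {"rot":[0,0,0],"xyz":[0.037,-0.004,0.002],"grip":255},
    {"rot":[0,0,0],"xyz":[0.039,-0.004,0.002],"grip":255},
    {"rot":[0,0,0],"xyz":[0.039,-0.004,0.002],"grip":255}
  ]
}}

```text
clock: 3.07
tool_pos: [0.5471, -0.0143, 0.1087]
eef_rot: [0.979, 0.203, 0.0, 0.0]
contact_force: [-0.3, 0.2, 0.2]
opening: 0.0
finger_force: 0.0
```

Run:
```python
from h import *
rows([gpos(g,.108) for g in(.3,.1,0,-.04)])
```

```text
TCP [ 0.5471 -0.0143  0.1087] yaw 0.41
[-0.0351  0.0031  0.0006]
[-0.0098  0.0006  0.0007]
[0.0017 0.001  0.0007]
[0.0064 0.0014 0.0007]
```

Call:
{"name": "carry_out", "arguments": {
  "plan": [
    {"rot":[0,0,0],"xyz":[0.001,0,0],"grip":255},
    {"rot":[0,0,0],"xyz":[0.003,0,0],"grip":255},
    {"rot":[0,0,0],"xyz":[0.004,0,0],"grip":255},
    {"rot":[0,0,0],"xyz":[0.004,0,0],"grip":255}
  ]
}}

```text
clock: 3.4
tool_pos: [0.55, -0.0131, 0.1086]
eef_rot: [0.979, 0.203, -0.001, 0.0]
contact_force: [-1.4, -0.3, -0.3]
opening: 0.004
finger_force: 0.6
```

Run:
```python
from h import *
rows([gpos(0,.108)])
im=r.snapshot("top"); cv2.imwrite("pics/t2.png",cv2.resize(im[165:285,275:420,::-1],None,fx=5,fy=5,interpolation=cv2.INTER_CUBIC))
```

```text
TCP [ 0.55   -0.0131  0.1086] yaw 0.41
[-0.0014  0.001   0.0006]
```

View pics/t2.png

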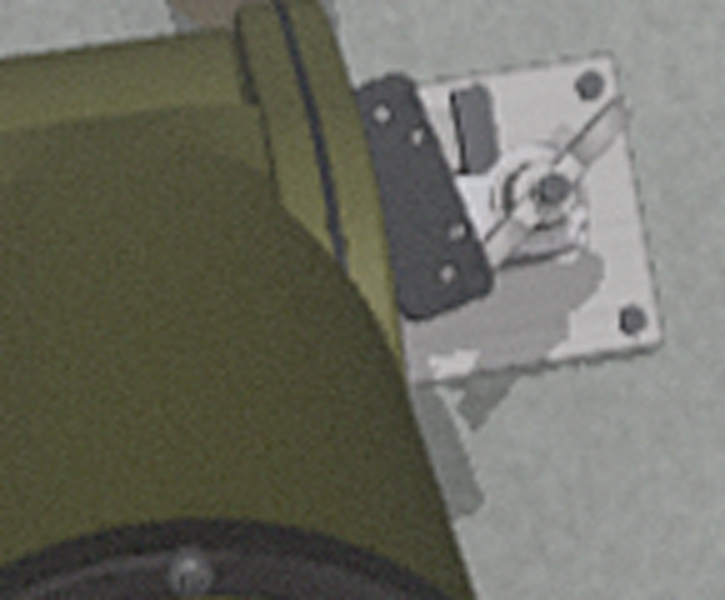

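The arm hides the guide, but its lug now lies against the dark stop block near (470,180). A small extra push will confirm contact by force.

Call:
{"name": "carry_out", "arguments": {
  "plan": [
    {"rot":[0,0,0],"xyz":[0.002,0,0],"grip":255},
    {"rot":[0,0,0],"xyz":[0.004,0,0],"grip":255},
    {"rot":[0,0,0],"xyz":[0.004,0,0],"grip":255},
    {"rot":[0,0,0],"xyz":[0.004,0,0],"grip":255}
  ]
}}

```text
clock: 3.78
tool_pos: [0.5505, -0.0129, 0.1084]
eef_rot: [0.979, 0.203, -0.004, 0.0]
contact_force: [-6.9, -2.5, 5.1]
opening: 0.005
finger_force: 3.7
```

Call:
{"name": "carry_out", "arguments": {
  "plan": [
    {"rot":[0,0,0],"xyz":[-0.02,0,0],"grip":255},
    {"rot":[0,0,0],"xyz":[-0.045,0.01,0],"grip":255},
    {"rot":[0,0,0],"xyz":[-0.05,0.01,-0.03],"grip":255},
    {"rot":[0,0,0],"xyz":[-0.05,0.01,-0.07],"grip":255},
    {"rot":[0,0,0],"xyz":[-0.05,0.01,-0.075],"grip":255},
    {"rot":[0,0,0],"xyz":[-0.05,0.01,-0.075],"grip":255}
  ]
}}

```text
clock: 4.28
tool_pos: [0.5149, -0.04, 0.1863]
eef_rot: [0.979, 0.203, 0.004, 0.001]
contact_force: [0.4, 0.2, 0.4]
opening: 0.007
finger_force: 0.0
```

```bash
cat >> h.py <<'E'
def npos(phi,z,R=.032): return [*(STUD+R*u(phi)),z]
E
python3 - <<'E'
from h import *
s=r.get_state(); im=r.snapshot("wrist"); cv2.imwrite("pics/w2.png",im[:,:,::-1]); c=cam("wrist",s)
rows([npos(-2.26,.18),npos(-2.26,.136)],s)
print(proj("wrist",[[*STUD,.158],[*(STUD+.15*u(EY)),.118],[*(STUD+.05*u(EY)),.118]],c))
E
```

```text
TCP [ 0.5149 -0.04    0.1863] yaw 0.41
[0.0009 0.1353 0.0067]
[0.0006 0.1352 0.0507]
[[543.97344783 187.68680908]
 [278.36885317 119.97310653]
 [432.57980858 155.08522975]]
```

View pics/w2.png

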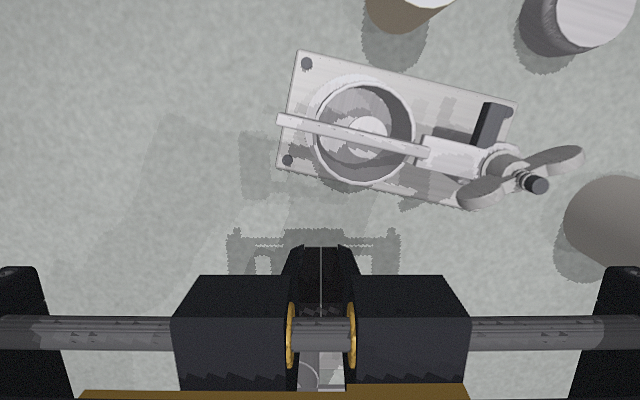

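The wrist view shows the guide across the mould's middle with its end at (278,120), as predicted for the stop. The stud tip is at (537,185) and the wings are at (584,153) and (462,198). Next I'll place the shut fingers between the wings.

Call:
{"name": "carry_out", "arguments": {
  "plan": [
    {"rot":[0,0,0],"xyz":[0,0.04,0],"grip":255},
    {"rot":[0,0,0],"xyz":[0,0.08,0],"grip":255},
    {"rot":[0,0,0],"xyz":[0,0.12,0],"grip":255},
    {"rot":[0,0,0],"xyz":[0,0.134,0],"grip":255},
    {"rot":[0,0,0],"xyz":[0,0.134,0.01],"grip":255},
    {"rot":[0,0,0],"xyz":[0,0.134,0.03],"grip":255},
    {"rot":[0,0,0],"xyz":[0,0.134,0.049],"grip":255},
    {"rot":[0,0,0],"xyz":[0,0.134,0.049],"grip":255}
  ]
}}

```text
clock: 5.0
tool_pos: [0.5622, -0.1605, 0.1298]
eef_rot: [0.979, 0.205, -0.004, -0.003]
contact_force: [-0.8, -0.3, 0.3]
opening: 0.007
finger_force: 0.0
```

```bash
sed -i 's/STUD=np.array.*;/STUD=np.array([.590,-.1385]);/' h.py
python3 - <<'E'
from h import *
rows([npos(4.02-.2*i,.136-.0001*i) for i in range(33)])
E
```

```text
TCP [ 0.5622 -0.1605  0.1298] yaw 0.412
[ 0.0057  0.0053 -0.0063]
[ 0.0034 -0.0007 -0.0061]
[ 0.0023 -0.007  -0.006 ]
[ 0.0025 -0.0134 -0.0059]
[ 0.004  -0.0196 -0.0057]
[ 0.0067 -0.0254 -0.0056]
[ 0.0105 -0.0305 -0.0055]
[ 0.0152 -0.0348 -0.0054]
[ 0.0207 -0.0381 -0.0053]
[ 0.0268 -0.0402 -0.0052]
[ 0.0331 -0.0411 -0.0052]
[ 0.0395 -0.0407 -0.0051]
[ 0.0456 -0.039  -0.0051]
[ 0.0513 -0.0362 -0.005 ]
[ 0.0564 -0.0322 -0.005 ]
[ 0.0605 -0.0274 -0.005 ]
[ 0.0636 -0.0218 -0.0049]
[ 0.0656 -0.0157 -0.0049]
[ 0.0663 -0.0093 -0.0048]
[ 0.0657 -0.003  -0.0048]
[ 0.0638  0.0031 -0.0047]
[ 0.0608  0.0088 -0.0046]
[ 0.0568  0.0137 -0.0045]
[ 0.0518  0.0177 -0.0044]
[ 0.0461  0.0206 -0.0043]
[ 0.04    0.0224 -0.0042]
[ 0.0336  0.0229 -0.004 ]
[ 0.0273  0.0221 -0.0039]
[ 0.0212  0.0201 -0.0037]
[ 0.0157  0.0169 -0.0035]
[ 0.0109  0.0127 -0.0034]
[ 0.007   0.0076 -0.0032]
[ 0.0042  0.0019 -0.0031]
```

Call:
{"name": "carry_out", "arguments": {
  "plan": [
    {"rot":[0,0,0],"xyz":[0,0,0],"grip":255},
    {"rot":[0,0,0],"xyz":[0,0,0],"grip":255},
    {"rot":[0,0,0],"xyz":[0,0,0],"grip":255},
    {"rot":[0,0,0],"xyz":[0,0,0],"grip":255}
  ]
}}

```text
clock: 5.33
tool_pos: [0.5663, -0.163, 0.1356]
eef_rot: [0.979, 0.204, 0.001, 0.0]
contact_force: [0.1, 0.1, 0.0]
opening: 0.006
finger_force: 0.0
```

Run:
```python
from h import *
rows([npos(4.02-.2*i,.135-.0001*i) for i in range(9)])
```

```text
TCP [ 0.5663 -0.163   0.1356] yaw 0.41
[0.003  0.0015 0.0006]
[ 0.0007 -0.0045  0.0007]
[-0.0004 -0.0108  0.0008]
[-0.0002 -0.0172  0.0009]
[ 0.0013 -0.0234  0.001 ]
[ 0.0039 -0.0292  0.0011]
[ 0.0077 -0.0344  0.0012]
[ 0.0124 -0.0387  0.0013]
[ 0.0179 -0.042   0.0014]
```

Call:
{"name": "carry_out", "arguments": {
  "plan": [
    {"rot":[0,0,0],"xyz":[0.001,-0.0045,0],"grip":255},
    {"rot":[0,0,0],"xyz":[0,-0.011,0],"grip":255},
    {"rot":[0,0,0],"xyz":[0,-0.017,0.001],"grip":255},
    {"rot":[0,0,0],"xyz":[0.001,-0.0235,0.001],"grip":255},
    {"rot":[0,0,0],"xyz":[0.004,-0.029,0.001],"grip":255},
    {"rot":[0,0,0],"xyz":[0.0075,-0.0345,0.001],"grip":255},
    {"rot":[0,0,0],"xyz":[0.0125,-0.0385,0.001],"grip":255},
    {"rot":[0,0,0],"xyz":[0.0125,-0.0385,0.001],"grip":255}
  ]
}}

```text
clock: 6.0
tool_pos: [0.5626, -0.1208, 0.1338]
eef_rot: [0.979, 0.205, 0.001, -0.0]
contact_force: [0.7, 0.9, 0.7]
opening: 0.007
finger_force: 0.0
```

Run:
```python
from h import *
rows([npos(2.62-.2*i,.134-.0001*i) for i in range(9)])
```

```text
TCP [ 0.5626 -0.1208  0.1338] yaw 0.412
[-0.001   0.0014 -0.0002]
[ 0.0044 -0.0018 -0.0001]
[ 0.0105 -0.004  -0.    ]
[ 0.0168 -0.0048  0.0001]
[ 0.0232 -0.0044  0.0002]
[ 0.0293 -0.0028  0.0003]
[0.0351 0.0001 0.0004]
[0.0401 0.004  0.0005]
[0.0443 0.0089 0.0006]
```

Call:
{"name": "carry_out", "arguments": {
  "plan": [
    {"rot":[0,0,0],"xyz":[0.0045,-0.002,0],"grip":255},
    {"rot":[0,0,0],"xyz":[0.0105,-0.004,0],"grip":255},
    {"rot":[0,0,0],"xyz":[0.017,-0.005,0],"grip":255},
    {"rot":[0,0,0],"xyz":[0.023,-0.0045,0],"grip":255},
    {"rot":[0,0,0],"xyz":[0.029,-0.003,0],"grip":255},
    {"rot":[0,0,0],"xyz":[0.035,0,0.0005],"grip":255},
    {"rot":[0,0,0],"xyz":[0.04,0.004,0.0005],"grip":255},
    {"rot":[0,0,0],"xyz":[0.04,0.004,0.0005],"grip":255}
  ]
}}

```text
clock: 6.67
tool_pos: [0.6024, -0.1105, 0.1334]
eef_rot: [0.979, 0.204, 0.002, 0.0]
contact_force: [0.1, -0.0, 0.4]
opening: 0.006
finger_force: 0.2
```

Run:
```python
from h import *
rows([npos(1.22-.2*i,.134-.0001*i) for i in range(9)])
```

```text
TCP [ 0.6024 -0.1105  0.1334] yaw 0.41
[-0.0005 -0.0025 -0.0006]
[ 0.0037  0.0024 -0.0005]
[ 0.0068  0.008  -0.0004]
[ 0.0087  0.014  -0.0003]
[ 0.0094  0.0204 -0.0002]
[ 0.0089  0.0268 -0.0001]
[0.007  0.0329 0.    ]
[0.004  0.0385 0.0001]
[-0.      0.0434  0.0002]
```

Call:
{"name": "carry_out", "arguments": {
  "plan": [
    {"rot":[0,0,0],"xyz":[0.0035,0.0025,0],"grip":255},
    {"rot":[0,0,0],"xyz":[0.007,0.008,0],"grip":255},
    {"rot":[0,0,0],"xyz":[0.009,0.014,0],"grip":255},
    {"rot":[0,0,0],"xyz":[0.0095,0.0205,0],"grip":255},
    {"rot":[0,0,0],"xyz":[0.009,0.027,0],"grip":255},
    {"rot":[0,0,0],"xyz":[0.007,0.033,0],"grip":255},
    {"rot":[0,0,0],"xyz":[0.004,0.0385,0],"grip":255},
    {"rot":[0,0,0],"xyz":[0.004,0.0385,0],"grip":255}
  ]
}}

```text
clock: 7.33
tool_pos: [0.6189, -0.1475, 0.1334]
eef_rot: [0.979, 0.202, 0.0, 0.001]
contact_force: [0.5, 0.1, 0.1]
opening: 0.004
finger_force: 0.1
```

Run:
```python
from h import *
rows([npos(-.18-.2*i,.134-.0001*i) for i in range(12)])
a=[r.snapshot(n)[:,:,::-1] for n in("wrist","scene")]
cv2.imwrite("pics/ws3.png",np.vstack([a[0][:200],cv2.resize(a[1][150:300,190:430],(640,400))]))
```

```text
TCP [ 0.6189 -0.1475  0.1334] yaw 0.407
[ 0.0036 -0.002  -0.0006]
[-0.0004  0.0029 -0.0005]
[-0.0054  0.007  -0.0004]
[-0.011   0.01   -0.0003]
[-0.0172  0.0117 -0.0002]
[-0.0235  0.0123 -0.0001]
[-0.0299  0.0115  0.    ]
[-0.0359  0.0095  0.0001]
[-0.0415  0.0064  0.0002]
[-0.0463  0.0022  0.0003]
[-0.0502 -0.0029  0.0004]
[-0.053  -0.0086  0.0005]
```

View pics/ws3.png

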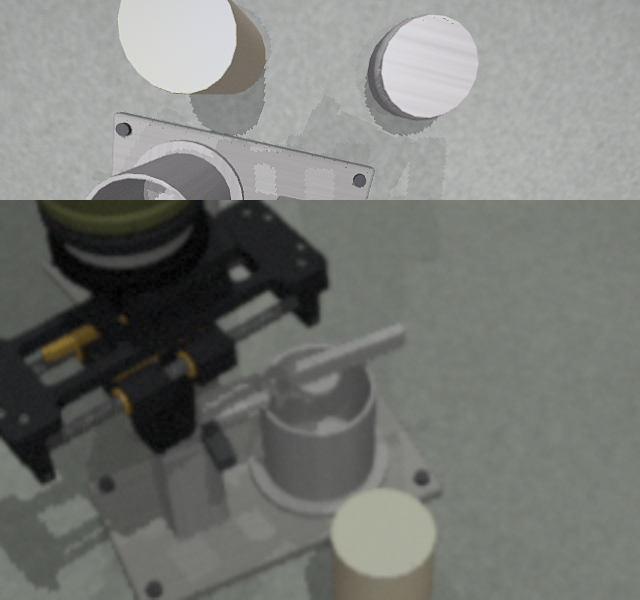

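The nut is hidden behind the fingers. The guide still spans the mould in the scene view, and the candle and tin are undisturbed. I'll continue the stroke.

Call:
{"name": "carry_out", "arguments": {
  "plan": [
    {"rot":[0,0,0],"xyz":[-0.0005,0.003,0],"grip":255},
    {"rot":[0,0,0],"xyz":[-0.0055,0.007,0],"grip":255},
    {"rot":[0,0,0],"xyz":[-0.011,0.01,0],"grip":255},
    {"rot":[0,0,0],"xyz":[-0.017,0.0115,0],"grip":255},
    {"rot":[0,0,0],"xyz":[-0.0235,0.0125,0],"grip":255},
    {"rot":[0,0,0],"xyz":[-0.03,0.0115,0],"grip":255},
    {"rot":[0,0,0],"xyz":[-0.036,0.0095,0],"grip":255},
    {"rot":[0,0,0],"xyz":[-0.036,0.0095,0],"grip":255}
  ]
}}

```text
clock: 8.1
tool_pos: [0.5875, -0.1685, 0.1332]
eef_rot: [0.979, 0.203, -0.001, 0.0]
contact_force: [-0.1, -0.3, 0.6]
opening: 0.006
finger_force: 0.3
```

Run:
```python
from h import *
s=r.get_state(); d=s['tool_pos'][:2]-STUD; print("phi",np.arctan2(d[1],d[0]),np.hypot(*d))
rows([npos(-1.58-.1*i,.133) for i in range(12)],s)
```

```text
phi -1.6545366200438945 0.03013816867737504
TCP [ 0.5875 -0.1685  0.1332] yaw 0.409
[0.0013 0.0027 0.0002]
[-0.0016  0.0012  0.0002]
[-0.0043 -0.0005  0.0002]
[-0.0068 -0.0025  0.0002]
[-0.0091 -0.0047  0.0002]
[-0.0112 -0.0071  0.0002]
[-0.013  -0.0098  0.0002]
[-0.0145 -0.0126  0.0002]
[-0.0158 -0.0155  0.0002]
[-0.0167 -0.0185  0.0003]
[-0.0174 -0.0217  0.0003]
[-0.0177 -0.0249  0.0003]
```

Call:
{"name": "carry_out", "arguments": {
  "plan": [
    {"rot":[0,0,0],"xyz":[-0.002,0.001,0],"grip":255},
    {"rot":[0,0,0],"xyz":[-0.0045,-0.0005,0],"grip":255},
    {"rot":[0,0,0],"xyz":[-0.007,-0.0025,0],"grip":255},
    {"rot":[0,0,0],"xyz":[-0.009,-0.0045,0],"grip":255},
    {"rot":[0,0,0],"xyz":[-0.009,-0.0045,0],"grip":255}
  ]
}}

```text
clock: 8.52
tool_pos: [0.5792, -0.1665, 0.1332]
eef_rot: [0.979, 0.204, -0.0, -0.0]
contact_force: [0.0, -0.6, 1.5]
opening: 0.005
finger_force: 0.2
```

Call:
{"name": "carry_out", "arguments": {
  "plan": [
    {"rot":[0,0,0],"xyz":[-0.001,-0.0015,0],"grip":255},
    {"rot":[0,0,0],"xyz":[-0.002,-0.003,0],"grip":255},
    {"rot":[0,0,0],"xyz":[-0.002,-0.003,0],"grip":255}
  ]
}}

```text
clock: 8.77
tool_pos: [0.5765, -0.1646, 0.1332]
eef_rot: [0.979, 0.204, -0.0, -0.0]
contact_force: [0.6, -0.1, 0.6]
opening: 0.004
finger_force: 0.2
```

Call:
{"name": "carry_out", "arguments": {
  "plan": [
    {"rot":[0,0,0],"xyz":[-0.004,-0.001,0],"grip":255},
    {"rot":[0,0,0],"xyz":[-0.008,-0.002,0],"grip":255},
    {"rot":[0,0,0],"xyz":[-0.008,-0.003,0],"grip":255},
    {"rot":[0,0,0],"xyz":[-0.0075,-0.004,0],"grip":255},
    {"rot":[0,0,0],"xyz":[-0.0075,-0.005,0],"grip":255},
    {"rot":[0,0,0],"xyz":[-0.0075,-0.005,0],"grip":255}
  ]
}}

```text
clock: 9.27
tool_pos: [0.5672, -0.1634, 0.1331]
eef_rot: [0.979, 0.203, -0.001, 0.0]
contact_force: [-1.2, -1.3, -0.2]
opening: 0.008
finger_force: 0.7
```

Run:
```python
from h import *
s=r.get_state(); d=s['tool_pos'][:2]-STUD; print("fix xy",d@u(EY-np.pi/2),d@u(EY))
```

```text
fix xy -0.02706822753458957 -0.020161258293618943
```

Call:
{"name": "carry_out", "arguments": {
  "plan": [
    {"rot":[0,0,0],"xyz":[0,-0.001,0],"grip":255},
    {"rot":[0,0,0],"xyz":[0.0005,-0.002,0],"grip":255},
    {"rot":[0,0,0],"xyz":[0.0005,-0.003,0],"grip":255},
    {"rot":[0,0,0],"xyz":[0.0005,-0.003,0],"grip":255}
  ]
}}

```text
clock: 9.6
tool_pos: [0.567, -0.1613, 0.1332]
eef_rot: [0.979, 0.203, -0.0, 0.001]
contact_force: [-1.2, -3.6, -1.3]
opening: 0.004
finger_force: 1.8
```

Run:
```python
from h import *
s=r.get_state(); d=s['tool_pos'][:2]-STUD; print("fix xy",d@u(EY-np.pi/2),d@u(EY))
```

```text
fix xy -0.02687679845963645 -0.018018536844265704
```

Call:
{"name": "carry_out", "arguments": {
  "plan": [
    {"rot":[0,0,0],"xyz":[0,-0.001,0],"grip":255},
    {"rot":[0,0,0],"xyz":[0.0005,-0.002,0],"grip":255},
    {"rot":[0,0,0],"xyz":[0.0005,-0.003,0],"grip":255},
    {"rot":[0,0,0],"xyz":[0.0005,-0.003,0],"grip":255}
  ]
}}

```text
clock: 9.93
tool_pos: [0.5668, -0.1607, 0.1334]
eef_rot: [0.979, 0.202, 0.0, 0.002]
contact_force: [0.4, -8.2, -2.6]
opening: 0.007
finger_force: 4.1
```

Run:
```python
from h import *
s=r.get_state(); d=s['tool_pos'][:2]-STUD; print("fix xy",d@u(EY-np.pi/2),d@u(EY))
```

```text
fix xy -0.02696366900077634 -0.01745050591986368
```

Contact is firm: 8 N with almost no motion. I'll back off, lift clear and check.

Call:
{"name": "carry_out", "arguments": {
  "plan": [
    {"rot":[0,0,0],"xyz":[-0.002,0.006,0],"grip":255},
    {"rot":[0,0,0],"xyz":[-0.004,0.012,0],"grip":255},
    {"rot":[0,0,0],"xyz":[-0.006,0.014,-0.02],"grip":255},
    {"rot":[0,0,0],"xyz":[-0.03,0.014,-0.06],"grip":255},
    {"rot":[0,0,0],"xyz":[-0.07,0.014,-0.07],"grip":255},
    {"rot":[0,0,0],"xyz":[-0.1,0.014,-0.08],"grip":255},
    {"rot":[0,0,0],"xyz":[-0.1,0.014,-0.08],"grip":255},
    {"rot":[0,0,0],"xyz":[-0.1,0.014,-0.08],"grip":255}
  ]
}}

```text
clock: 10.6
tool_pos: [0.4794, -0.2105, 0.2142]
eef_rot: [0.979, 0.202, 0.001, 0.0]
contact_force: [-0.4, -0.1, -0.5]
opening: 0.005
finger_force: 0.0
```

Run:
```python
from h import *
s=r.get_state(); im=r.snapshot("wrist"); cv2.imwrite("pics/w4.png",cv2.resize(im[0:240,120:440,::-1],None,fx=2.5,fy=2.5)); c=cam("wrist",s)
ex=u(EY-np.pi/2)
P=[[*STUD,.158],[*(STUD+.15*u(EY)),.118]]+[[*(STUD+k*.038*ex),.146] for k in(1,-1)]
print(s['tool_pos'],(proj("wrist",P,c)-[120,0])*2.5)
```

```text
[ 0.47941919 -0.2105415   0.21417845] [[ 394.39273559  -27.14631355]
 [-177.44053448 -117.41890855]
 [ 433.92678778 -205.72463792]
 [ 371.13277581  164.88463476]]
```

View pics/w4.png

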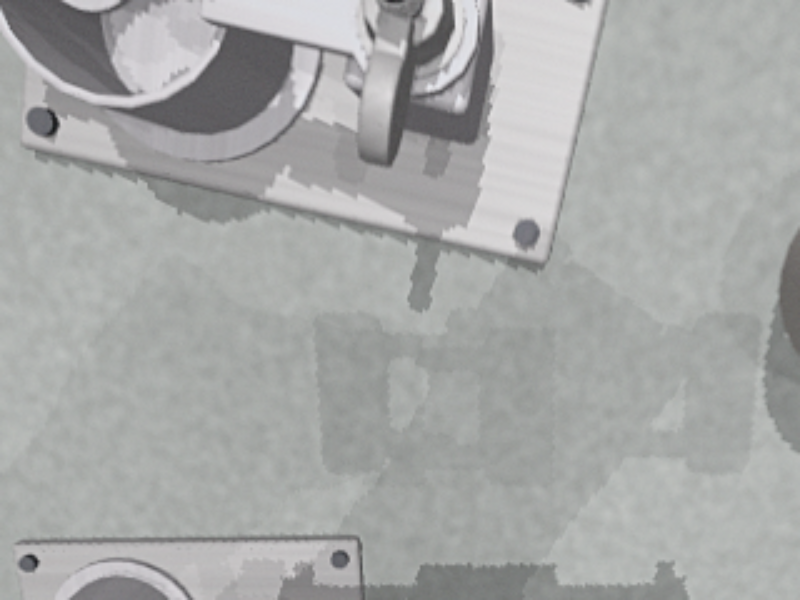

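The near wing points along the fixture's −x, its end at crop (380,160) against a predicted (371,165), and the guide lies over the mould. I'll move off and take one clear overhead look before handing in.

Call:
{"name": "carry_out", "arguments": {
  "plan": [
    {"rot":[0,0,0],"xyz":[-0.03,0.02,-0.03],"grip":255},
    {"rot":[0,0,0],"xyz":[-0.06,0.05,-0.04],"grip":255},
    {"rot":[0,0,0],"xyz":[-0.08,0.08,-0.04],"grip":255},
    {"rot":[0,0,0],"xyz":[-0.09,0.11,-0.04],"grip":255},
    {"rot":[0,0,0],"xyz":[-0.1,0.14,-0.04],"grip":255},
    {"rot":[0,0,0],"xyz":[-0.1,0.15,-0.04],"grip":255},
    {"rot":[0,0,0],"xyz":[-0.1,0.15,-0.04],"grip":255},
    {"rot":[0,0,0],"xyz":[-0.1,0.15,-0.04],"grip":255}
  ]
}}

```text
clock: 11.32
tool_pos: [0.4498, -0.386, 0.2523]
eef_rot: [0.979, 0.204, 0.0, -0.001]
contact_force: [-0.0, 0.9, 0.2]
opening: 0.005
finger_force: 0.0
```

Run:
```python
from h import *
im=r.snapshot("top"); cv2.imwrite("pics/t5.png",cv2.resize(im[110:285,275:420,::-1],None,fx=3.4,fy=3.4,interpolation=cv2.INTER_CUBIC))
ex=u(EY-np.pi/2)
P=[[*STUD,.158],[*(STUD+.15*u(EY)),.118]]+[[*(STUD+k*.038*ex),.146] for k in(1,-1)]
print((proj("top",P)-[275,110])*3.4)
```

```text
[[376.462155   314.37345315]
 [ 51.89477219 373.52631448]
 [357.81802176 235.52654962]
 [386.90050133 398.35632437]]
```

View pics/t5.png

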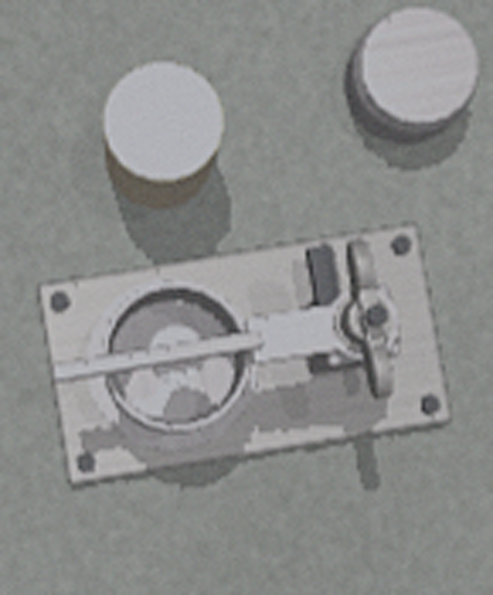

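The guide end is at (55,371), where (52,373) was predicted, and the wings run from (359,243) to (382,395), within about 0.03 rad of the fixture's x axis. Candle and tin haven't moved, so I'm handing in.

```bash
python3 -c "
from plant import r
print(r.finish_job())"
```

```text
the job is handed in; nothing more can be done
None
```

I handed the job in at about 11 s of the 72 s allowed: the guide is at its stop over the mould and the wing nut is screwed down to its firm stop. The last overhead picture showed both within about 0.03 rad of where they should be, with the candle and tin unmoved; I never checked the jug closely, and the system returned no verdict.

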